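# Shut the lidded loaf tin and slide it into the free place on the baking sheet

### The job

The loaf in the tin on the bench needs a few more minutes in the oven. Push its sliding lid fully shut and slide the tin, without lifting it or tipping it, up the open side of the baking sheet into the empty place in the row of three: parallel to the two tins already there, level with their ends, and with about the same air gap on each side. Leave those two tins where they are, and do not disturb the oil bottle, the pastry brush or the cake ring.

Things in the scene. Friction and masses are not known exactly. Their poses are not given: they have to be found in the camera images.
- tin: The loose lidded loaf tin that stands on the bench off the sheet, with its lid part open (a brown loaf shows inside): grey bare metal box 182 mm long, 92 mm wide, 81 mm high, about 0.8 kg, too wide to grasp across. Origin: centre of its underside. x is along its length; its lid slides open towards -x and the lid's lip end is the -x end; y across it; z up.
- lid (a joint): The flat metal lid of that tin, sliding lengthwise along the tin's top rims: 0 m = fully shut against its stop, up to 0.12 m open towards the tin's -x. At the start it is 50 to 105 mm open and overhangs the tin's -x end by that much. It slides with about 1 N of friction (less than it takes to slide the tin on the bench), and stays where it is left.
- lid_lip (a point): Middle of the outer face of the lid's turned-down lip, the upright edge at the lid's free end: lip 92 mm wide, 16 mm high (63 to 79 mm above the bench), this point 71 mm above the bench. Pushing it along the tin's +x shuts the lid. When shut it is 91 mm from the tin's origin towards -x, flush with that end of the tin.
- tray: The fixed dark steel baking sheet that lies on the bench, 405 mm along its x, 280 mm along its y, metal 2 mm thick, an 18 mm high rim on three sides. The side towards its -y is open and has no rim: there, the last 20 mm slope down from 2 mm to the bench so that tins slide up on to it. Origin: centre of its underside. It holds three tins side by side, 120 mm apart along its x.
- free_place (a point): Centre of the empty place on the baking sheet, on the sheet's surface (2 mm above the bench): left, middle or right of the row. Its x points into the sheet, from the open side to the rim opposite, along the length of the tins; its y is across the tins; the tin's origin belongs here. A tin standing centrally here has 28 mm of air to a neighbouring tin and 35 mm to a side rim.
- tin_a: One of the two shut loaf tins already on the sheet: same size and weight as the other tin, loose. Origin: centre of its underside; x along its length, z up.
- tin_b: The other shut loaf tin on the sheet: same size and weight, loose. Origin: centre of its underside; x along its length, z up.
- oil: Bystander: oil bottle, 72 mm wide, 250 mm high, standing beyond the bench space in front of the sheet's open side. Origin: centre of its underside.
- cake_ring: Bystander: steel cake ring, 160 mm across, 50 mm high, to the robot's right. Origin: its centre, on the bench.
- brush: Bystander: flat wooden pastry brush, about 240 mm long along its x, 50 mm wide, 14 mm high, lying on the bench to the right of the tin. Origin: near its middle, on the bench.
There are look-alikes about, which are no part of the job. Leave any red look-alike of the tin alone.

How it is judged (in metres and radians):
At the end, for the whole second after the job is handed in: The lid is shut to within 6 mm of its stop; the tin stands flat and at rest on the sheet in the free place, within 20 mm of its centre lengthwise (level with the other tins), within 12 mm sidewise and within 5 degrees (0.09 rad) of parallel; the two other tins are within 12 mm of where they stood (value of joint lid below 0.006 m and x of tin in the frame of free_place between -0.02 and 0.02 m and y of tin in the frame of free_place between -0.012 and 0.012 m and z of tin in the frame of free_place below 0.006 m and angle between the x axis of tin and the x axis of free_place, either way round below 0.09 rad and angle between tin's own z axis and vertical below 0.05 rad and linear speed of tin below 0.01 m/s and distance of each of tin_a, tin_b from where it was at the start of the episode below 0.012 m); the robot touches nothing.
It fails at once if a tin already on the sheet is shifted by more than 12 mm (distance of any of tin_a, tin_b from where it was at the start of the episode above 0.012 m).
It fails at once if the tin is tipped (over 0.2 rad) or lifted more than 20 mm off the bench (angle between tin's own z axis and vertical above 0.2 rad or height (world z) of tin above 0.022 m).
It fails at once if the oil bottle, the pastry brush or the cake ring is moved more than 25 mm (distance of any of oil, brush, cake_ring from where it was at the start of the episode above 0.025 m).
It also fails if it takes over 67 s, if anything falls off the work surface, if the arm or the gripper's body presses on something with over 40 N, if the wrist force passes 120 N, or if a joint passes its speed limit or range.

### The arm

A 6-joint arm with a two-finger parallel gripper is mounted at the origin on the work surface. World frame = base frame: x ahead of the robot, y to its left, z up, the work surface at z = 0. Lengths are in mm, angles in rad, forces in N, time in s.
With the tool pointing down it reaches from about 275 to 1000 mm from the base axis. Payload 8.4 kg.
Tool frame: the origin (TCP) lies midway between the tips of the shut fingers; the grasp point (between the pads) lies 19 mm behind it; z points along the fingers, y is the line along which they close (so a half turn about z gives the same grasp; the last joint's range is limited). The gripper opens to 85 mm and grips with 20 to 120 N. Pads are 22 mm wide; open, the fingers measure 114 mm over their backs; the gripper's body (76 mm by 85 mm) begins 54 mm behind the grasp point. The pads swing forward as they close: fully open they stand 13 mm farther back than shut.
Start: joints at [-1.284, 0.353, 1.633, -0, 1.155, -0.002], TCP at [178, -599.119, 231.281] pointing down, gripper open.
Joint ranges: [-2.63, 2.63], [-0.92, 2.1], [0.06, 2.66], [-1.3, 4.44], [0, 2.69], [-3.02, 3.02]. Speed limits (rad/s): [2.22, 2.22, 2.79, 3.14, 3.14, 3.14].

### API

Orientations are given as [roll, pitch, yaw] about the fixed x, y, z axes, in that order (R = Rz(yaw) Ry(pitch) Rx(roll)).
In Python, from rig import telemetry, optics, r gives the robot as it stands.
- The arm moves only by the tool play_rows, never from a script. Its arguments are lists of equal length, an entry for each row: "dp": the shift along the tool's x, y, z in units of 40 mm (1.0 is 40 mm), a list of three; "rot": the turn, a rotation vector about the tool's x, y, z in units of 6 degrees (1.0 is 6 degrees), a list of three. In form: {"dp": [[tx, ty, tz], ...], "rot": [[ax, ay, az], ...]}. A call has 1 to 5 rows; each row is the pose to reach, as a shift and turn from the pose commanded when the call began, along the tool's axes at that moment; what a row does not reach only later rows make up. A row lasts 1/12 s, in which the tool goes at most 41.7 mm and 7.16 degrees, less where a joint would pass 70% of its speed; a pose out of reach is approached as far as the arm can. A call with a gripper value outside its range is refused whole. "fingers" is the opening, from 0 (shut) to 1 (fully open), set as the call begins (left out, the last holds). The fingers move at their own pace and stop on an object; "grip_force" is the grip in N (left out, the last holds). Time passes only in rows, so rows that repeat a pose let the fingers close. It gives the time, the measured TCP pose, the force, the opening and the grip force at its end, in the units of the state.
- telemetry.sense(): the state, without advancing time (a new reading comes with each control period).
- optics.grab_frame(name): name is "side" or "top" or "wrist"; returns a dict with "color" (480x640x3 uint8, red, green, blue), "mtx" (3x3 intrinsics, pixels), "R" (3x3) and "t" (3): a world point X has camera coordinates R X + t; the wrist camera has in their place "mount" (4x4, takes a point from camera to tool coordinates, whose origin is the TCP and whose axes are the flange's). Camera axes: x right, y down, z forward; pixel columns grow to the right and rows downward; lengths in mm; the calibration is good to about 2 mm. The wrist camera is an equidistant fisheye: a pixel r from the principal point sees the ray r / f radians off the axis. A picture is of the moment at which its call begins: read the wrist's pose just before it. There is no depth.
- r.sign_off(): hands the job in; it is judged then, once.
The state is a dict: "clock": time; "qpos": joint angles; "qvel": joint speeds; "joint_efforts": joint torques, N m; "eef_pos": TCP position; "tcp_rot": TCP orientation; "contact_force": force on the tool from outside, world axes, zero at the start; "wrist_torque": the same for the moment, N m; "opening": opening from 0.0 (shut) to 1.0 (fully open); "grasp_force": force on a finger pad.
Only numpy, scipy, OpenCV 4.12 (cv2) and the standard library are available. Lean on these libraries where they do the work, as an engineer would, in place of code of your own. Each camera call takes 0.05 s, during which the arm holds its last target. There are 200 camera calls.

## Working session

There is one attempt and no reset: what is moved stays moved. The work goes in short steps, Python scripts to look and compute and a tool call to move; the robot and the scene stay as the last step left them, time stands still between calls to the robot, and variables do not carry over. Pictures are saved under pics/ and viewed, at most 10 in all, crops included, and the job is handed in when it is done.

Besides the shell and the picture viewer there is one more tool, called as name(argument=value, ...) on one line, values as JSON. play_rows: Moves the arm, as the interface text tells. Its arguments: {"type":"object","properties":{"dp":{"type":"array"},"rot":{"type":"array"},"fingers":{"type":"number"},"grip_force":{"type":"number"}},"required":["dp","rot"]}

```bash
mkdir -p pics; ls
cat > look.py <<'E'
import cv2,sys
from rig import telemetry,optics,r
import numpy as np,pickle
s=telemetry.sense(); print(s['clock'],s['eef_pos'],s['tcp_rot'],s['contact_force'])
for n in sys.argv[2:]:
    f=optics.grab_frame(n); pickle.dump((s,f),open(f'pics/{sys.argv[1]}_{n}.pkl','wb'))
    cv2.imwrite(f'pics/{sys.argv[1]}_{n}.png',f['color'][:,:,::-1])
    print(n,f['mtx'].tolist(),*( [f['R'].tolist(),f['t'].tolist()] if 'R' in f else [f['mount'].tolist()]))
E
python3 look.py a top side
```

```text
pics
0.0 [ 177.8742495  -598.66074657  230.57268275] [-3.14022762e+00 -8.16581533e-06  2.88779851e-01] [0.57266474 0.04686741 0.54908928]
top [[507.56755258535793, 0.0, 313.468117933292], [0.0, 507.56755258535793, 238.96985297826808], [0.0, 0.0, 1.0]] [[-0.030421757114904274, -0.9994856754183976, 0.010144029153685102], [-0.9862428824754899, 0.02836586832378584, -0.16285071163699275], [0.16247920931762036, -0.01495868134785574, -0.9865985730741018]] [-185.87978235190928, 567.4516201947005, 1196.2069559072365]
side [[541.7629873354778, 0.0, 318.9724429553184], [0.0, 541.7629873354778, 233.38052159042587], [0.0, 0.0, 1.0]] [[-0.9920426551251758, -0.1256724585442048, -0.007602866278338601], [-0.058919016807585184, 0.5167699025428074, -0.8540945013781115], [0.11126508828297706, -0.8468502234689155, -0.5200622839045618]] [535.2382199319799, 208.23605444867812, 1132.5136819294605]
```

View pics/a_top.png

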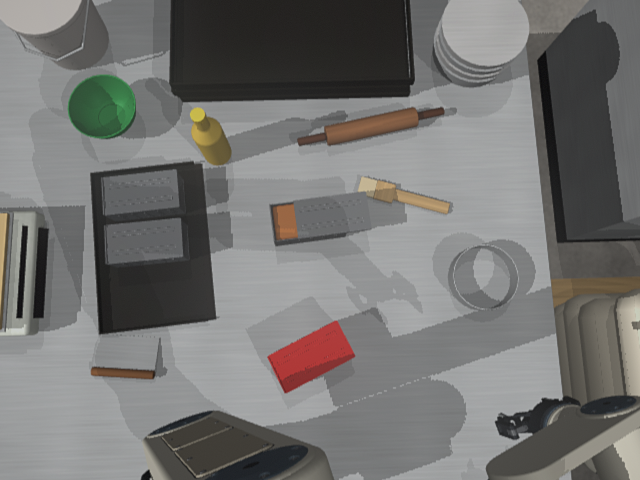

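View pics/a_side.png

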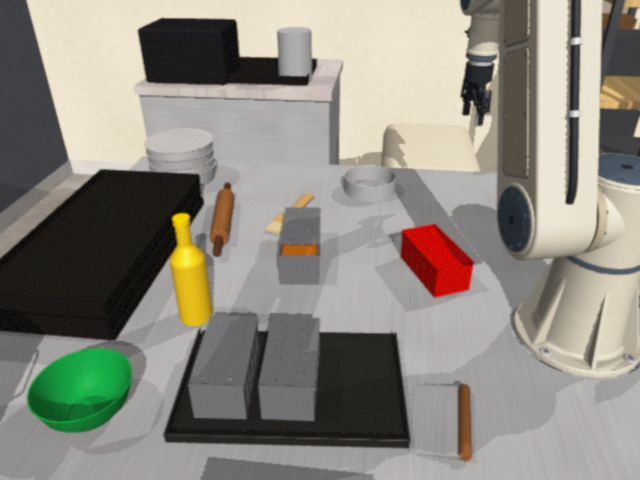

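The top view shows the grey tin with the brown loaf at about (320,215), its lid overhanging to the right. The red tin at (312,356) is a look-alike to leave alone. The dark sheet with two grey tins is at (150,245), and its free place is at about (152,293), nearest the robot. The large dark tray at the top and the oven are not the sheet. I'll confirm with an enlarged crop.

Run:
```python
import cv2
i=cv2.imread('pics/a_top.png')
cv2.imwrite('pics/c1.png',cv2.resize(i[150:340,80:280],None,fx=3.1,fy=3.1,interpolation=cv2.INTER_CUBIC))
cv2.imwrite('pics/c2.png',cv2.resize(i[165:265,255:385],None,fx=6,fy=6,interpolation=cv2.INTER_CUBIC))
```

```text
(no output)
```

View pics/c1.png

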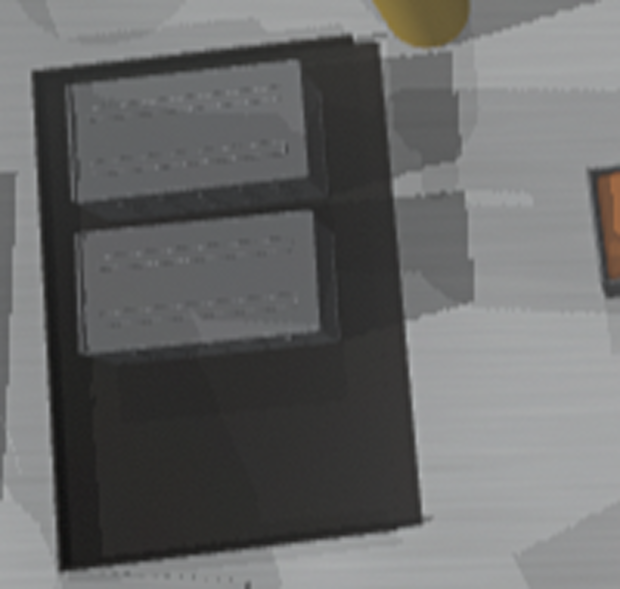

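View pics/c2.png

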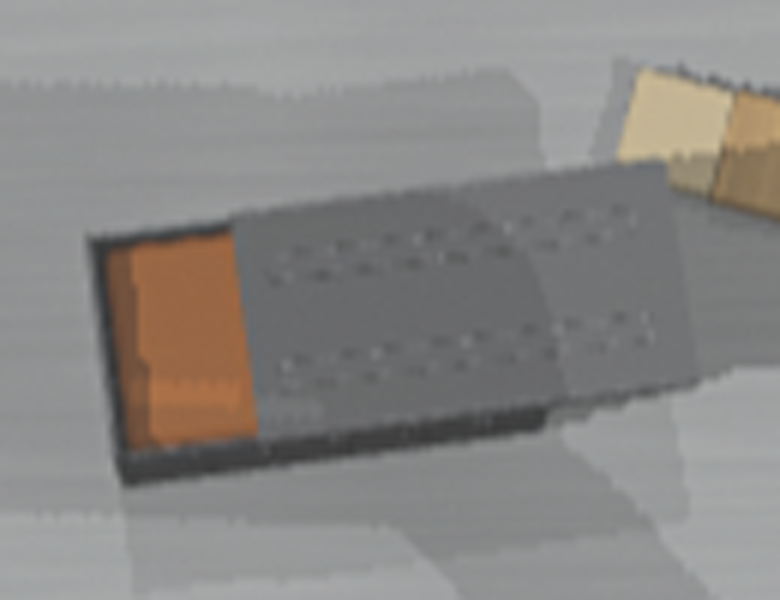

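c1 shows the sheet with the two shut tins in the upper two places and the lower place, nearest the robot, empty. The open side is on the right. c2 confirms the grey tin with the brown loaf: its +x end is at the left, and the lid overhangs right, above the brush's bristle tip.

```bash
cat > geo.py <<'E'
import numpy as np,pickle
def cast(f,px,z):
    px=np.atleast_2d(px).astype(float); R=np.array(f['R']);t=np.array(f['t']);K=f['mtx']
    d=(np.c_[px,np.ones(len(px))]@np.linalg.inv(K).T)@R; c=-R.T@t
    return (c+d*((z-c[2])/d[:,2])[:,None])[:,:2]
E
python3 - <<'E'
from geo import *
np.set_printoptions(precision=1,suppress=True)
s,f=pickle.load(open('pics/a_top.pkl','rb'))
def c1(p):return (np.array(p)+.5)/3.1-.5+[80,150]
def c2(p):return (np.array(p)+.5)/6-.5+[255,165]
def show(n,P):
    print(n,P.tolist() if 0 else P.round(1).tolist(),'c',P.mean(0),'edges',np.linalg.norm(np.roll(P,-1,0)-P,axis=1))
for n,q in dict(A=[(68,85),(300,60),(308,178),(75,202)],B=[(78,234),(316,211),(322,331),(82,355)]).items():
    P=cast(f,c1(q),83);show(n,P)
    d=P[0]-P[1]+P[3]-P[2];print('ang',np.degrees(np.arctan2(d[1],d[0])))
show('sheet0',cast(f,c1([(32,72),(380,42),(425,520),(62,570)]),0))
show('sheet18',cast(f,c1([(32,72),(350,37),(405,523),(62,570)]),18))
show('lid',cast(f,c2([(232,215),(666,162),(695,380),(258,437)]),80))
P=cast(f,c2([(90,238),(122,455)]),79);show('tinend',P)
L=cast(f,c2([(232,215),(666,162),(695,380),(258,437)]),80)
d=L[0]-L[1]+L[3]-L[2];d/=np.linalg.norm(d);a=np.degrees(np.arctan2(d[1],d[0]))
print('tin ang',a,'centre',P.mean(0)-91*d,'lip',(L[1]+L[2])/2)
show('brush',cast(f,[(358,190),(363,177),(452,207)],10))
show('oilbase',cast(f,[(218,163)],0)); show('ring',cast(f,[(449,280)],25))
E
```

```text
A [[722.2, 305.4], [737.5, 125.3], [642.6, 117.8], [628.7, 296.5]] c [682.7 211.3] edges [180.7  95.2 179.2  93.9]
ang 94.65818909953047
B [[603.5, 293.3], [616.3, 111.4], [522.9, 105.7], [509.8, 286.9]] c [563.1 199.3] edges [182.4  93.6 181.7  93.8]
ang 94.08620143396503
sheet0 [[759.5, 369.8], [777.6, 80.1], [379.6, 42.1], [349.1, 329.4]] c [566.5 205.3] edges [290.3 399.9 288.8 412.4]
sheet18 [[753.8, 362.0], [776.7, 101.1], [377.4, 54.7], [349.2, 322.1]] c [564.3 210. ] edges [261.8 402.  268.9 406.5]
lid [[652.1, -156.2], [669.1, -332.0], [579.3, -339.4], [561.2, -164.3]] c [ 615.4 -248. ] edges [176.6  90.2 176.   91.2]
tinend [[644.4, -98.9], [555.7, -110.1]] c [ 600.  -104.5] edges [89.5 89.5]
tin ang 95.72127935604786 centre [ 609.1 -195. ] lip [ 624.2 -335.7]
brush [[692.0, -321.4], [726.1, -335.8], [640.6, -560.0]] c [ 686.2 -405.7] edges [ 37.1 240.  244.2]
oilbase [[777.1, 39.1]] c [777.1  39.1] edges [0.]
ring [[453.2, -534.3]] c [ 453.2 -534.3] edges [0.]
```

play_rows(dp=[[0, 0, 0], [0, 0, 0], [0, 0, 0], [0, 0, 0], [0, 0, 0]], rot=[[0, 0, -1.1], [0, 0, -2.2], [0, 0, -3.3], [0, 0, -4.4], [0, 0, -5.5]], fingers=0.5)

```text
clock: 0.52
eef_pos: [177.9, -598.8, 230.8]
tcp_rot: [-3.141, -0.001, 0.87]
contact_force: [-0.8, 0.2, -0.1]
opening: 0.498
grasp_force: 0.0
```

play_rows(dp=[[0, 0, 0], [0, 0, 0], [0, 0, 0], [0, 0, 0], [0, 0, 0]], rot=[[0, 0, -1.1], [0, 0, -2.2], [0, 0, -3.3], [0, 0, -4.4], [0, 0, -5.5]])

```text
clock: 0.93
eef_pos: [177.9, -598.9, 230.8]
tcp_rot: [-3.141, -0.001, 1.446]
contact_force: [-0.2, 1.3, 0.4]
opening: 0.497
grasp_force: 0.0
```

play_rows(dp=[[0, 0, 0.4], [0, 0, 0.8], [0, 0, 1.2], [0, 0, 1.6], [0, 0, 2]], rot=[[0, 0, -0.5], [0, 0, -1], [0, 0, -1.5], [0, 0, -2.1], [0, 0, -2.1]])

```text
clock: 1.35
eef_pos: [177.9, -598.8, 150.2]
tcp_rot: [-3.141, -0.001, 1.665]
contact_force: [-0.3, -0.4, -0.4]
opening: 0.492
grasp_force: 0.0
```

play_rows(dp=[[0.2, 0.8, 0], [0.5, 1.6, 0], [0.8, 2.4, 0], [1.1, 3.2, 0], [1.4, 3.9, 0]], rot=[[0, 0, 0], [0, 0, 0], [0, 0, 0], [0, 0, 0], [0, 0, 0]])

```text
clock: 1.77
eef_pos: [329.9, -528.3, 150.9]
tcp_rot: [-3.142, -0.001, 1.661]
contact_force: [0.2, -0.8, -0.2]
opening: 0.499
grasp_force: 0.0
```

play_rows(dp=[[0.2, 0.8, 0], [0.5, 1.6, 0], [0.8, 2.4, 0], [1.1, 3.2, 0], [1.4, 3.9, 0]], rot=[[0, 0, 0], [0, 0, 0], [0, 0, 0], [0, 0, 0], [0, 0, 0]])

```text
clock: 2.18
eef_pos: [480.4, -458.4, 151.0]
tcp_rot: [-3.142, -0.0, 1.661]
contact_force: [0.6, -0.4, -0.7]
opening: 0.502
grasp_force: 0.0
```

play_rows(dp=[[0.2, 0.8, 0], [0.5, 1.6, 0], [0.8, 2.4, 0], [1.1, 3.2, 0], [1.4, 3.9, 0]], rot=[[0, 0, 0], [0, 0, 0], [0, 0, 0], [0, 0, 0], [0, 0, 0]])

```text
clock: 2.6
eef_pos: [630.7, -388.6, 150.8]
tcp_rot: [-3.141, -0.0, 1.661]
contact_force: [-0.6, -0.4, -0.9]
opening: 0.499
grasp_force: 0.0
```

play_rows(dp=[[0, 0, 0.6], [0, 0, 1.2], [0, 0, 1.8], [0, 0, 2.2], [0, 0, 2.2]], rot=[[0, 0, 0], [0, 0, 0], [0, 0, 0], [0, 0, 0], [0, 0, 0]])

```text
clock: 3.02
eef_pos: [626.6, -388.2, 58.7]
tcp_rot: [-3.136, -0.004, 1.661]
contact_force: [-1.8, 0.6, -0.1]
opening: 0.499
grasp_force: 0.0
```

```bash
python3 look.py b wrist | head -1
python3 - <<'E'
import cv2
i=cv2.imread('pics/b_wrist.png'); print(i.shape)
E
```

```text
3.0167 [ 626.57213458 -388.19451545   58.6584134 ] [-3.13609003 -0.00422458  1.66064938] [-1.76245993  0.5766077  -0.14581419]
(480, 640, 3)
```

View pics/b_wrist.png

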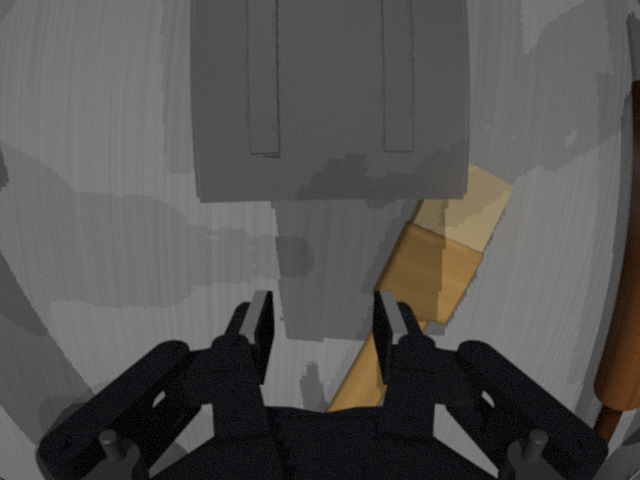

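The wrist view shows the lid's lip edge across (200–468, 200), centred on the half-open fingers. The brush is well below them.

play_rows(dp=[[0.2, 0, 0], [0.4, 0, 0], [0.6, 0, 0], [0.8, 0, 0], [1, 0, 0]], rot=[[0, 0, 0], [0, 0, 0], [0, 0, 0], [0, 0, 0], [0, 0, 0]])

```text
clock: 3.48
eef_pos: [625.8, -349.0, 64.4]
tcp_rot: [3.141, 0.001, 1.661]
contact_force: [-0.4, 0.3, -0.5]
opening: 0.499
grasp_force: 0.0
```

play_rows(dp=[[0.15, 0, 0], [0.3, 0, 0], [0.45, 0, 0], [0.6, 0, 0], [0.75, 0, 0]], rot=[[0, 0, 0], [0, 0, 0], [0, 0, 0], [0, 0, 0], [0, 0, 0]])

```text
clock: 3.9
eef_pos: [622.8, -319.6, 63.3]
tcp_rot: [3.141, 0.0, 1.661]
contact_force: [-0.6, -0.7, -0.3]
opening: 0.505
grasp_force: 0.6
```

play_rows(dp=[[0.1, 0, 0], [0.2, 0, 0], [0.3, 0, 0], [0.4, 0, 0], [0.5, 0, 0]], rot=[[0, 0, 0], [0, 0, 0], [0, 0, 0], [0, 0, 0], [0, 0, 0]])

```text
clock: 4.32
eef_pos: [620.8, -299.9, 63.2]
tcp_rot: [-3.141, -0.0, 1.661]
contact_force: [-0.9, -0.6, 0.3]
opening: 0.499
grasp_force: 0.5
```

play_rows(dp=[[0.1, 0, 0], [0.2, 0, 0], [0.3, 0, 0], [0.4, 0, 0], [0.5, 0, 0]], rot=[[0, 0, 0], [0, 0, 0], [0, 0, 0], [0, 0, 0], [0, 0, 0]])

```text
clock: 4.73
eef_pos: [619.2, -280.1, 63.3]
tcp_rot: [3.141, 0.0, 1.66]
contact_force: [-0.1, -3.5, -1.4]
opening: 0.499
grasp_force: 1.8
```

play_rows(dp=[[-0.4, 0, 0], [-0.6, 0, -0.5], [-0.6, 0, -1.2], [-0.6, 0, -2], [-0.6, 0.5, -2.7]], rot=[[0, 0, 0], [0, 0, 0], [0, 0, 0], [0, 0, 0], [0, 0, 0]])

```text
clock: 5.15
eef_pos: [638.8, -303.4, 172.6]
tcp_rot: [-3.139, -0.001, 1.659]
contact_force: [1.0, -0.5, -0.6]
opening: 0.499
grasp_force: 0.0
```

play_rows(dp=[[0.6, 0.6, 0], [1.2, 1.2, 0], [1.8, 1.8, 0], [2.4, 2.4, 0], [3, 3, 0]], rot=[[0, 0, 1], [0, 0, 2], [0, 0, 3], [0, 0, 4], [0, 0, 5]], fingers=1)

```text
clock: 5.57
eef_pos: [751.0, -171.3, 171.5]
tcp_rot: [-3.141, -0.001, 1.131]
contact_force: [0.3, -0.7, -0.1]
opening: 0.999
grasp_force: 0.0
```

play_rows(dp=[[0, 0, 0], [0, 0, 0], [0, 0, 0], [0, 0, 0], [0, 0, 0]], rot=[[0, 0, 1], [0, 0, 2], [0, 0, 3], [0, 0, 4], [0, 0, 5]])

```text
clock: 5.98
eef_pos: [750.2, -172.4, 171.1]
tcp_rot: [-3.141, -0.0, 0.608]
contact_force: [0.3, -0.5, 0.2]
opening: 1.004
grasp_force: 0.0
```

play_rows(dp=[[0, 0, 0], [0, 0, 0], [0, 0, 0], [0, 0, 0], [0, 0, 0]], rot=[[0, 0, 1], [0, 0, 2], [0, 0, 3], [0, 0, 4], [0, 0, 5]])

```text
clock: 6.4
eef_pos: [750.1, -172.6, 171.2]
tcp_rot: [-3.141, 0.0, 0.084]
contact_force: [-0.1, -0.3, -0.3]
opening: 1.001
grasp_force: 0.0
```

```bash
python3 look.py c wrist top | head -1
python3 - <<'E'
import cv2
import numpy as np
i=cv2.imread('pics/c_wrist.png'); t=cv2.imread('pics/c_top.png')
t=cv2.resize(t[165:265,230:350],(400,333),interpolation=cv2.INTER_CUBIC)
o=np.zeros((480,800,3),np.uint8); o[:300,:400]=cv2.resize(i,(400,300)); o[:333,400:]=t
cv2.imwrite('pics/c_both.png',o)
E
```

```text
6.4 [ 750.09368396 -172.58303709  171.19846838] [-3.14086737e+00  1.73240045e-04  8.43452068e-02] [-0.12761111 -0.34645171 -0.27843158]
```

View pics/c_both.png

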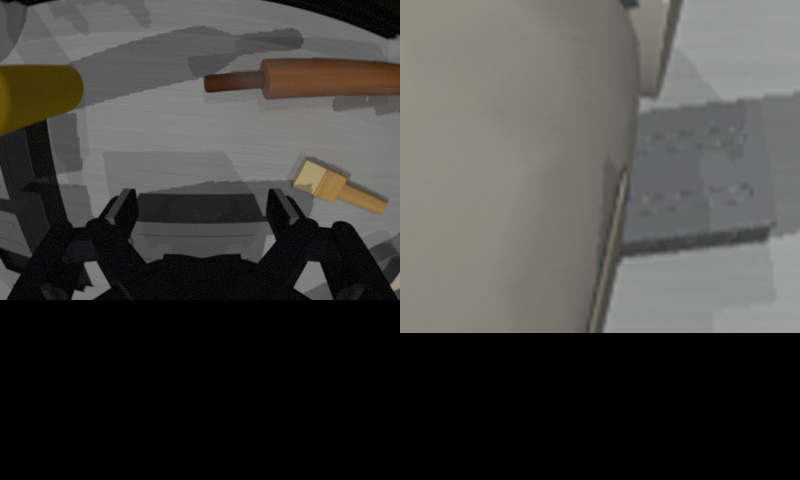

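The wrist view shows the tin behind the fingers, with the brush and bottle clear. The top crop shows the tin's right end at about (335,193)–(342,232), with the lid flush.

Run:
```python
from geo import *
s,f=pickle.load(open('pics/c_top.pkl','rb'))
P=cast(f,[(335,192.6),(341.5,231)],80);print(P,P.mean(0),np.linalg.norm(P[0]-P[1]))
d=P[0]-P[1];a=np.degrees(np.arctan2(d[1],d[0]));print(a)
for a in(5.5,): print('centre',P.mean(0)+91*np.array([-np.sin(np.radians(a)),np.cos(np.radians(a))]))
```

```text
[[ 668.66099182 -257.71191548]
 [ 573.7358654  -269.73719618]] [ 621.19842861 -263.72455583] 95.68378651744656
7.219871133050181
centre [ 612.47646513 -173.14350178]
```

play_rows(dp=[[-0.3, 0, 0.5], [-0.6, 0, 1], [-0.9, 0, 1.5], [-1.1, 0, 2.2], [-1.1, 0, 3]], rot=[[0, 0, 0], [0, 0, 0], [0, 0, 0], [0, 0, 0], [0, 0, 0]])

```text
clock: 6.92
eef_pos: [705.7, -176.8, 51.7]
tcp_rot: [3.141, -0.001, 0.093]
contact_force: [-0.2, -0.0, -0.6]
opening: 0.998
grasp_force: 0.0
```

play_rows(dp=[[0, -0.3, 0.2], [0, -0.3, 0.4], [0, -0.3, 0.65], [-0.2, -0.3, 0.65], [-0.4, -0.3, 0.65]], rot=[[0, 0, 0], [0, 0, 0], [0, 0, 0], [0, 0, 0], [0, 0, 0]])

```text
clock: 7.33
eef_pos: [689.5, -165.6, 25.9]
tcp_rot: [3.141, -0.001, 0.091]
contact_force: [-0.0, -1.3, -0.0]
opening: 1.001
grasp_force: 0.0
```

play_rows(dp=[[-0.2, 0, 0], [-0.4, 0, 0], [-0.6, 0, 0], [-0.8, 0, 0], [-1, 0, 0]], rot=[[0, 0, 0], [0, 0, 0], [0, 0, 0], [0, 0, 0], [0, 0, 0]])

```text
clock: 7.75
eef_pos: [650.5, -169.6, 26.7]
tcp_rot: [3.14, -0.004, 0.09]
contact_force: [5.0, 0.2, 0.2]
opening: 1.001
grasp_force: 0.0
```

play_rows(dp=[[-0.2, 0, 0], [-0.4, 0, 0], [-0.6, 0, 0], [-0.8, 0, 0], [-1, 0, 0]], rot=[[0, 0, 0], [0, 0, 0], [0, 0, 0], [0, 0, 0], [0, 0, 0]])

```text
clock: 8.17
eef_pos: [610.6, -173.2, 26.5]
tcp_rot: [3.14, -0.004, 0.09]
contact_force: [5.5, 1.0, 0.1]
opening: 0.999
grasp_force: 0.0
```

play_rows(dp=[[-0.2, 0, 0], [-0.4, 0, 0], [-0.6, 0, 0], [-0.8, 0, 0], [-1, 0, 0]], rot=[[0, 0, 0], [0, 0, 0], [0, 0, 0], [0, 0, 0], [0, 0, 0]])

```text
clock: 8.58
eef_pos: [570.8, -176.8, 26.5]
tcp_rot: [3.14, -0.004, 0.09]
contact_force: [5.3, 0.4, 0.6]
opening: 1.005
grasp_force: 0.0
```

play_rows(dp=[[-0.15, 0, 0], [-0.25, 0, 0], [-0.35, 0, 0], [-0.4, 0, 0], [-0.4, 0, 0]], rot=[[0, 0, 0], [0, 0, 0], [0, 0, 0], [0, 0, 0], [0, 0, 0]])

```text
clock: 9.0
eef_pos: [553.8, -177.9, 25.7]
tcp_rot: [3.141, -0.001, 0.09]
contact_force: [3.5, 0.4, 0.9]
opening: 0.996
grasp_force: 0.0
```

```bash
python3 look.py d side top | head -1
```

```text
9.0 [ 553.84755539 -177.91331648   25.70097792] [ 3.14121346e+00 -9.24162073e-04  8.97039226e-02] [3.53316447 0.39857782 0.91999298]
```

View pics/d_side.png

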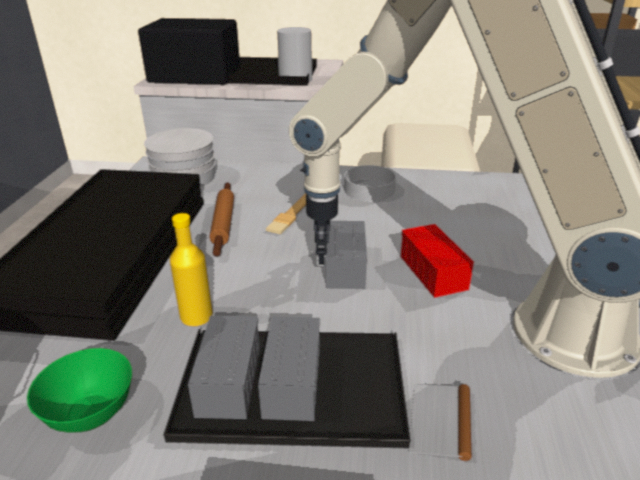

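The side view shows the tin upright with the lid shut, its end face at cols 327–366 and row 287 at the bottom, clear of the red look-alike.

Run:
```python
from geo import *
import cv2
np.set_printoptions(precision=1,suppress=True)
s,f=pickle.load(open('pics/d_side.pkl','rb'))
g=cv2.cvtColor(f['color'],cv2.COLOR_RGB2GRAY).astype(int)
print(g[275,318:375]);print(g[245:295,347]);print(g[400,255:325])
i=f['color'][215:295,310:380,::-1]; cv2.imwrite('pics/d1.png',cv2.resize(i,None,fx=7,fy=7,interpolation=cv2.INTER_CUBIC))
```

```text
[159 155 157 153 135 112 102 100 103 110 114 114 112 109 110 111 108 110
 111 111 113 112 114 113 113 111 116 112 111 112 111 114 111 111 109 113
 114 110 112 110 112 112 113 110 113 113 113 123 143 158 164 162 162 162
 163 166 162]
[106 105 103 105 109 112 114 114 113 115 117 114 114 115 114 111 112 111
 113 113 114 111 113 110 110 110 110 112 111 110 112 114 112 111 112 112
 113 111 113 112 110 114 115 129 151 160 160 160 159 157]
[ 30  28  27  33  59  91 108 111 110 114 108 111 111 111 113 108 114 114
 109 109 111 110 113 112 111 111 113 109 111 112 112 114 111 113 112 113
 110 110 110 111 110 111 111 111 113 112 112 110 111 112 114 113 110 114
 111 113 112 110  96  78  64  44  38  28  35  36  37  32  33  34]
```

View pics/d1.png

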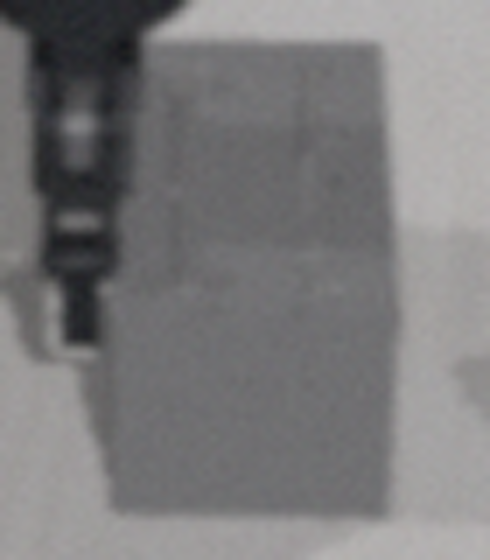

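Run:
```python
from geo import *
s,f=pickle.load(open('pics/d_side.pkl','rb'))
u=np.array([-.0924,.9957]);v=np.array([.9957,.0924])
for n,q,z in(('T',[(326,288),(365.3,288)],0),('B',[(261,417),(316.5,417.5)],2)):
    P=cast(f,q,z);print(n,P,np.linalg.norm(P[0]-P[1]),'u',P@u,'v',P@v,P.mean(0)@v)
print('expected B v',np.array([563.1,199.3])@v,'A',np.array([682.7,211.3])@v)
s,f=pickle.load(open('pics/a_side.pkl','rb'))
P=cast(f,[(193,414),(247,416)],2);print('A',P,P.mean(0)@v)
```

```text
T [[ 534.80194631  -93.91233307]
 [ 443.27293689 -104.57338627]] 92.14780311841 u [-142.92420988 -145.08214008] v [523.82479836 431.70428237] 477.76454036576064
B [[604.96657032 292.88641156]
 [508.11537939 282.33273163]] 97.42450074220405 u [235.7280889  234.16883982] v [629.42791849 532.01802766] 580.7229730759826
expected B v 579.09399 A 699.2885100000001
A [[725.83100244 300.82016596]
 [629.90967801 293.69690823]] 702.4221865928844
```

play_rows(dp=[[-0.15, 0, 0], [-0.3, 0, 0], [-0.4, 0, 0], [-0.45, 0, 0], [-0.45, 0, 0]], rot=[[0, 0, 0], [0, 0, 0], [0, 0, 0], [0, 0, 0], [0, 0, 0]])

```text
clock: 9.52
eef_pos: [535.6, -179.4, 25.3]
tcp_rot: [3.142, 0.0, 0.09]
contact_force: [2.5, 0.2, 0.7]
opening: 1.003
grasp_force: 0.0
```

play_rows(dp=[[0.4, 0, 0], [0.8, 0, 0], [0.8, 0, -1], [0.8, 0, -2], [0.8, 0, -3]], rot=[[0, 0, 0], [0, 0, 0], [0, 0, 0], [0, 0, 0], [0, 0, 0]])

```text
clock: 9.93
eef_pos: [565.6, -175.8, 144.8]
tcp_rot: [-3.139, 0.006, 0.09]
contact_force: [1.1, -0.0, -0.9]
opening: 1.001
grasp_force: 0.0
```

play_rows(dp=[[-0.4, 0.7, 0], [-0.8, 1.4, 0], [-1.3, 2.1, 0], [-1.8, 2.9, 0], [-2.25, 3.7, 0]], rot=[[0, 0, -1], [0, 0, -2], [0, 0, -3], [0, 0, -4], [0, 0, -5]], fingers=0.6)

```text
clock: 10.35
eef_pos: [488.9, -332.3, 144.6]
tcp_rot: [-3.138, 0.001, 0.619]
contact_force: [0.8, -0.3, 0.7]
opening: 0.602
grasp_force: 0.0
```

play_rows(dp=[[0, 0, 0], [0, 0, 0], [0, 0, 0], [0, 0, 0], [0, 0, 0]], rot=[[0, 0, -1], [0, 0, -2], [0, 0, -3], [0, 0, -4], [0, 0, -5]])

```text
clock: 10.77
eef_pos: [489.8, -331.4, 144.4]
tcp_rot: [-3.138, -0.0, 1.142]
contact_force: [-0.9, 0.0, -0.6]
opening: 0.597
grasp_force: 0.0
```

play_rows(dp=[[0, 0, 0], [0, 0, 0], [0, 0, 0], [0, 0, 0], [0, 0, 0]], rot=[[0, 0, -1], [0, 0, -2], [0, 0, -3], [0, 0, -4], [0, 0, -5]])

```text
clock: 11.18
eef_pos: [489.9, -331.2, 144.4]
tcp_rot: [-3.139, -0.002, 1.666]
contact_force: [-0.1, 0.1, 0.3]
opening: 0.602
grasp_force: 0.0
```

```bash
python3 look.py e wrist side top | head -1
```

```text
11.1833 [ 489.92630705 -331.19265947  144.39210894] [-3.13863569e+00 -2.08801454e-03  1.66579740e+00] [-0.08609009  0.1426354   0.28986763]
```

View pics/e_top.png

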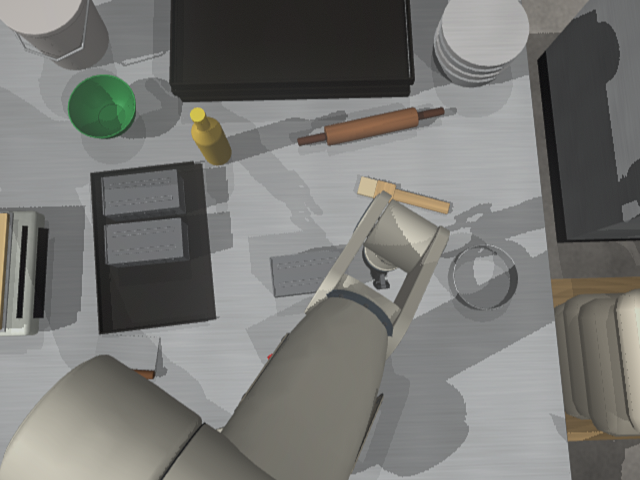

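The top view shows the tin's far end at (271,257)–(275,297), in line with the free place. The gripper is behind it, and the brush and ring are untouched. I'll measure it numerically.

```bash
cat > meas.py <<'E'
from geo import *
import cv2,sys
def edge(line,thr,start,step):
    i=start
    while line[i]<thr: i+=step
    a,b=line[i-step],line[i]; return i-step+step*(thr-a)/(b-a)
U=np.array([-.0924,.9957]);V=np.array([.9957,.0924])
def side(tag,seed,row,thr=135,z=0):
    s,f=pickle.load(open(f'pics/{tag}_side.pkl','rb'))
    g=cv2.cvtColor(f['color'],cv2.COLOR_RGB2GRAY).astype(float)
    bot=[edge(g[:,seed+k],thr,row,1) for k in(-12,0,12)]
    b=np.median(bot); 
    l=[edge(g[int(b)-d],thr,seed,-1) for d in(3,5,7)]; r=[edge(g[int(b)-d],thr,seed,1) for d in(3,5,7)]
    P=cast(f,[(np.median(l),bot[0]),(np.median(r),bot[2])],z)
    print('px',l,r,bot,'\n',P,np.linalg.norm(P[0]-P[1]),'u_end',(P@U).mean(),'v',(P@V).mean())
if __name__=='__main__':
    side('d',347,270); side('e',356,270)
    s,f=pickle.load(open('pics/e_top.pkl','rb'))
    P=cast(f,[(271.3,257.5),(275,297)],80);print('top',P,P.mean(0)@U,P.mean(0)@V)
E
python3 meas.py
```

```text
px [np.float64(324.8421052631579), np.float64(324.8125), np.float64(324.0)] [np.float64(365.06666666666666), np.float64(365.4375), np.float64(365.23809523809524)] [np.float64(288.1304347826087), np.float64(288.27272727272725), np.float64(288.4166666666667)] 
 [[ 537.51137252  -93.08849503]
 [ 443.33116952 -102.94574507]] 94.69464617802933 u_end -142.9105718771632 v 479.25567766535266
px [np.float64(332.8125), np.float64(331.94736842105266), np.float64(331.27777777777777)] [np.float64(372.88235294117646), np.float64(372.9), np.float64(373.2631578947368)] [np.float64(288.2916666666667), np.float64(288.5238095238095), np.float64(288.6842105263158)] 
 [[ 520.8210603   -94.40494623]
 [ 425.48269976 -103.98624228]] 95.81860061621182 u_end -142.48828691675783 v 461.95165403724604
top [[ 514.74555053 -100.88366581]
 [ 421.40750175 -107.95443016]] -147.2203170957901 456.4154770411426
```

play_rows(dp=[[0, 0, 0.8], [0, 0, 1.6], [0, 0, 2.4], [0, 0, 3], [0, 0, 3]], rot=[[0, 0, 0], [0, 0, 0], [0, 0, 0], [0, 0, 0], [0, 0, 0]])

```text
clock: 11.75
eef_pos: [487.8, -329.6, 20.4]
tcp_rot: [-3.135, -0.006, 1.657]
contact_force: [-1.0, 1.0, -0.9]
opening: 0.603
grasp_force: 0.0
```

play_rows(dp=[[0.2, 0, 0], [0.4, 0, 0], [0.6, 0, 0], [0.8, 0, 0], [1, 0, 0]], rot=[[0, 0, 0], [0, 0, 0], [0, 0, 0], [0, 0, 0], [0, 0, 0]])

```text
clock: 12.17
eef_pos: [488.5, -291.7, 26.8]
tcp_rot: [3.14, 0.002, 1.661]
contact_force: [0.0, -5.3, 1.2]
opening: 0.603
grasp_force: 0.0
```

play_rows(dp=[[0.2, 0, 0], [0.4, 0, 0], [0.6, 0, 0], [0.8, 0, 0], [1, 0, 0]], rot=[[0, 0, 0], [0, 0, 0], [0, 0, 0], [0, 0, 0], [0, 0, 0]])

```text
clock: 12.58
eef_pos: [485.6, -252.8, 26.6]
tcp_rot: [3.138, 0.003, 1.661]
contact_force: [0.3, -6.3, 3.3]
opening: 0.6
grasp_force: 0.0
```

play_rows(dp=[[0.2, 0, 0], [0.4, 0, 0], [0.6, 0, 0], [0.8, 0, 0], [1, 0, 0]], rot=[[0, 0, 0], [0, 0, 0], [0, 0, 0], [0, 0, 0], [0, 0, 0]])

```text
clock: 13.0
eef_pos: [482.0, -212.8, 26.6]
tcp_rot: [3.138, 0.003, 1.661]
contact_force: [0.9, -6.8, 3.1]
opening: 0.602
grasp_force: 0.0
```

play_rows(dp=[[0.2, 0, 0], [0.4, 0, 0], [0.6, 0, 0], [0.8, 0, 0], [1, 0, 0]], rot=[[0, 0, 0], [0, 0, 0], [0, 0, 0], [0, 0, 0], [0, 0, 0]])

```text
clock: 13.42
eef_pos: [478.3, -172.8, 26.5]
tcp_rot: [3.138, 0.002, 1.661]
contact_force: [1.0, -7.0, 3.4]
opening: 0.599
grasp_force: 0.0
```

```bash
python3 look.py g side top | head -1; python3 -c "
from meas import *
side('g',365,310)"
```

```text
13.4167 [ 478.31577948 -172.82062493   26.53939963] [3.13841288e+00 2.26581574e-03 1.66095664e+00] [ 1.02148873 -6.96595735  3.35505333]
px [np.float64(331.1764705882353), np.float64(331.0), np.float64(330.8095238095238)] [np.float64(375.44444444444446), np.float64(375.6111111111111), np.float64(375.63157894736844)] [np.float64(322.6190476190476), np.float64(322.77777777777777), np.float64(291.0)] 
 [[510.01053551  26.98114742]
 [418.8590792  -95.82734326]] 152.93957424829793 u_end -77.18885479684161 v 459.25704343574034
```

play_rows(dp=[[0.2, 0, 0], [0.4, 0, 0], [0.6, 0, 0], [0.8, 0, 0], [1, 0, 0]], rot=[[0, 0, 0], [0, 0, 0], [0, 0, 0], [0, 0, 0], [0, 0, 0]])

```text
clock: 13.93
eef_pos: [474.3, -133.2, 25.9]
tcp_rot: [3.14, 0.001, 1.661]
contact_force: [0.8, -7.4, 1.8]
opening: 0.596
grasp_force: 0.0
```

play_rows(dp=[[0.2, 0, 0], [0.4, 0, 0], [0.6, 0, 0], [0.8, 0, 0], [1, 0, 0]], rot=[[0, 0, 0], [0, 0, 0], [0, 0, 0], [0, 0, 0], [0, 0, 0]])

```text
clock: 14.35
eef_pos: [470.5, -93.1, 25.9]
tcp_rot: [3.14, 0.001, 1.661]
contact_force: [0.8, -7.4, 2.8]
opening: 0.6
grasp_force: 0.0
```

play_rows(dp=[[0.2, 0, 0], [0.4, 0, 0], [0.6, 0, 0], [0.8, 0, 0], [1, 0, 0]], rot=[[0, 0, 0], [0, 0, 0], [0, 0, 0], [0, 0, 0], [0, 0, 0]])

```text
clock: 14.77
eef_pos: [466.9, -53.2, 25.9]
tcp_rot: [3.14, 0.001, 1.661]
contact_force: [1.1, -7.7, 3.2]
opening: 0.598
grasp_force: 0.0
```

```bash
python3 look.py h side top | head -1
python3 - <<'E'
from geo import *
import cv2
s,f=pickle.load(open('pics/h_side.pkl','rb'))
g=cv2.cvtColor(f['color'],cv2.COLOR_RGB2GRAY).astype(int)
print(g[345,325:390].tolist());print(g[330:390,352].tolist())
print(g[400,255:325].tolist());print(g[395:425,290].tolist())
E
```

```text
14.7667 [466.85326286 -53.24660216  25.86060405] [3.14000150e+00 9.95153300e-04 1.66084434e+00] [ 1.14440002 -7.69723343  3.23688852]
[33, 37, 26, 29, 19, 28, 59, 90, 108, 114, 113, 115, 116, 113, 113, 112, 116, 115, 113, 116, 116, 114, 114, 114, 114, 113, 116, 114, 114, 114, 114, 112, 111, 114, 115, 112, 116, 113, 114, 113, 114, 113, 113, 112, 113, 112, 112, 114, 115, 117, 117, 114, 114, 113, 104, 84, 50, 37, 33, 31, 37, 36, 36, 30, 34]
[114, 115, 113, 115, 115, 115, 110, 114, 112, 113, 114, 114, 116, 111, 114, 114, 113, 116, 116, 113, 112, 115, 111, 115, 114, 116, 112, 111, 114, 117, 114, 108, 85, 54, 34, 32, 34, 34, 38, 37, 38, 38, 37, 33, 32, 35, 36, 39, 35, 41, 37, 36, 35, 41, 37, 37, 43, 38, 38, 40]
[29, 30, 27, 36, 60, 90, 111, 111, 112, 113, 114, 110, 113, 114, 114, 112, 112, 112, 112, 113, 112, 110, 113, 115, 112, 113, 112, 114, 111, 112, 113, 110, 110, 111, 113, 110, 113, 112, 111, 110, 115, 112, 113, 113, 112, 113, 111, 112, 112, 113, 114, 113, 113, 111, 113, 115, 110, 109, 95, 79, 67, 48, 34, 33, 33, 35, 33, 32, 33, 38]
[109, 114, 110, 111, 110, 110, 113, 112, 112, 110, 114, 112, 112, 111, 114, 111, 113, 112, 113, 110, 113, 111, 113, 112, 99, 70, 41, 34, 29, 32]
```

```bash
cat > m2.py <<'E'
from geo import *
import cv2,sys
U=np.array([-.0924,.9957]);V=np.array([.9957,.0924])
def e(l,i,st,thr=72):
    while l[i]>thr:i+=st
    a,b=l[i-st],l[i];return i-st+st*(a-thr)/(a-b)
def box(g,c,r):
    b=np.polyfit([c-15,c,c+15],[e(g[:,c+k],r,1) for k in(-15,0,15)],1)
    bm=int(np.polyval(b,c)); rows=np.arange(bm-20,bm-3)
    out=[]
    for st in(-1,1):
        p=np.polyfit(rows,[e(g[q],c,st) for q in rows],1)
        y=np.polyval(b,np.polyval(p,bm)); out.append((np.polyval(p,y),y))
    return out
def run(tag,c,r):
    s,f=pickle.load(open(f'pics/{tag}_side.pkl','rb'))
    g=cv2.cvtColor(f['color'],cv2.COLOR_RGB2GRAY).astype(float)
    for n,cc,rr in(('T',c,r),('B',288,395),('A',220,395)):
        q=box(g,cc,rr);P=cast(f,q,2);d=P[0]-P[1]
        print(n,np.round(q,1).tolist(),'w',np.linalg.norm(d).round(1),'ang',np.degrees(np.arctan2(d[1],d[0])).round(2),'u',(P@U).mean().round(1),'v',(P@V).mean().round(1))
if __name__=='__main__': run(sys.argv[1],int(sys.argv[2]),int(sys.argv[3]))
E
python3 m2.py h 355 345
```

```text
T [[331.6, 361.9], [379.0, 363.0]] w 92.7 ang 4.83 u 99.1 v 461.0
B [[260.9, 418.6], [313.5, 420.8]] w 92.3 ang 3.9 u 240.2 v 583.0
A [[193.5, 417.4], [246.5, 419.0]] w 93.6 ang 4.66 u 240.2 v 701.1
```

play_rows(dp=[[0.2, 0, 0], [0.4, 0, 0], [0.6, 0, 0], [0.8, 0, 0], [1, 0, 0]], rot=[[0, 0, 0], [0, 0, 0], [0, 0, 0], [0, 0, 0], [0, 0, 0]])

```text
clock: 15.28
eef_pos: [462.8, -13.5, 25.5]
tcp_rot: [3.141, 0.001, 1.661]
contact_force: [1.3, -5.1, 1.9]
opening: 0.6
grasp_force: 0.0
```

play_rows(dp=[[0.2, 0, 0], [0.4, 0, 0], [0.6, 0, 0], [0.8, 0, 0], [1, 0, 0]], rot=[[0, 0, 0], [0, 0, 0], [0, 0, 0], [0, 0, 0], [0, 0, 0]])

```text
clock: 15.7
eef_pos: [459.1, 26.4, 25.5]
tcp_rot: [3.141, 0.001, 1.661]
contact_force: [0.9, -6.9, 2.1]
opening: 0.598
grasp_force: 0.0
```

play_rows(dp=[[0.2, 0, 0], [0.4, 0, 0], [0.6, 0, 0], [0.8, 0, 0], [1, 0, 0]], rot=[[0, 0, 0], [0, 0, 0], [0, 0, 0], [0, 0, 0], [0, 0, 0]])

```text
clock: 16.12
eef_pos: [455.4, 66.2, 25.5]
tcp_rot: [3.142, 0.001, 1.661]
contact_force: [0.3, -7.1, 2.7]
opening: 0.602
grasp_force: 0.0
```

play_rows(dp=[[0.1, 0, 0], [0.2, 0, 0], [0.3, 0, 0], [0.3, 0, 0], [0.3, 0, 0]], rot=[[0, 0, 0], [0, 0, 0], [0, 0, 0], [0, 0, 0], [0, 0, 0]])

```text
clock: 16.53
eef_pos: [454.2, 78.4, 25.3]
tcp_rot: [-3.141, -0.0, 1.661]
contact_force: [0.0, -0.5, 0.0]
opening: 0.6
grasp_force: 0.0
```

```bash
python3 look.py i side top | head -1; python3 m2.py i 355 390
```

```text
16.5333 [454.15513045  78.42688121  25.25558118] [-3.14128453e+00 -2.28112226e-04  1.66066032e+00] [ 0.00622157 -0.49182241  0.04458437]
T [[330.7, 416.4], [383.6, 418.1]] w 92.4 ang 4.65 u 231.7 v 461.0
B [[260.9, 418.4], [313.5, 420.9]] w 92.3 ang 3.48 u 240.2 v 583.0
A [[193.5, 417.5], [246.4, 418.9]] w 93.4 ang 4.91 u 240.2 v 701.1
```

play_rows(dp=[[-0.3, 0, 0], [-0.3, 0, -0.5], [-0.3, 0, -0.9], [-0.2, 0, -0.9], [-0.1, 0, -0.9]], rot=[[0, 0, 0], [0, 0, 0], [0, 0, 0], [0, 0, 0], [0, 0, 0]])

```text
clock: 17.05
eef_pos: [455.3, 74.5, 61.7]
tcp_rot: [3.14, -0.0, 1.66]
contact_force: [0.0, 0.4, -0.2]
opening: 0.602
grasp_force: 0.0
```

play_rows(dp=[[0.08, 0, 0], [0.16, 0, 0], [0.22, 0, 0], [0.28, 0, 0], [0.28, 0, 0]], rot=[[0, 0, 0], [0, 0, 0], [0, 0, 0], [0, 0, 0], [0, 0, 0]])

```text
clock: 17.47
eef_pos: [453.1, 85.9, 60.7]
tcp_rot: [-3.14, 0.0, 1.661]
contact_force: [-0.7, 0.3, -0.4]
opening: 0.601
grasp_force: 0.1
```

```bash
python3 look.py j side top | head -1; python3 m2.py j 355 395
```

```text
17.4667 [453.12302613  85.88007384  60.71910522] [-3.14030186e+00  6.45269049e-05  1.66101112e+00] [-0.67866993  0.27744616 -0.44435958]
T [[330.7, 418.9], [383.7, 420.1]] w 92.3 ang 5.21 u 236.6 v 460.9
B [[260.9, 418.5], [313.6, 420.7]] w 92.3 ang 3.95 u 240.1 v 583.0
A [[193.6, 417.4], [246.4, 418.8]] w 93.3 ang 5.0 u 240.1 v 701.1
```

play_rows(dp=[[0.06, 0, 0], [0.06, 0, 0], [-0.4, 0, 0], [-0.8, 0, 0], [-1.2, 0, 0]], rot=[[0, 0, 0], [0, 0, 0], [0, 0, 0], [0, 0, 0], [0, 0, 0]])

```text
clock: 17.98
eef_pos: [458.2, 37.5, 61.4]
tcp_rot: [3.141, -0.0, 1.661]
contact_force: [0.6, 0.3, 0.6]
opening: 0.596
grasp_force: 0.0
```

play_rows(dp=[[0, 0, -0.8], [-0.5, 0, -1.6], [-1.3, 0, -2.4], [-2.1, 0, -3.2], [-3, 0, -3.5]], rot=[[0, 0, 0], [0, 0, 0], [0, 0, 0], [0, 0, 0], [0, 0, 0]])

```text
clock: 18.4
eef_pos: [469.8, -79.6, 203.7]
tcp_rot: [3.137, 0.0, 1.662]
contact_force: [1.3, 0.4, 0.3]
opening: 0.597
grasp_force: 0.0
```

play_rows(dp=[[-0.9, 0, 0], [-1.8, 0, 0], [-2.7, 0, 0], [-3.5, 0, 0], [-3.5, 0, 0]], rot=[[0, 0, 0], [0, 0, 0], [0, 0, 0], [0, 0, 0], [0, 0, 0]])

```text
clock: 18.82
eef_pos: [482.0, -223.4, 200.7]
tcp_rot: [3.14, 0.002, 1.658]
contact_force: [-0.6, 0.8, -0.6]
opening: 0.602
grasp_force: 0.0
```

```bash
python3 look.py k side top | head -1; python3 m2.py k 355 395
python3 - <<'E'
import cv2,numpy as np
t=cv2.imread('pics/k_top.png');s=cv2.imread('pics/k_side.png')
o=np.hstack([cv2.resize(t[150:350,80:280],(400,400)),cv2.resize(s[290:450,150:420],(400,237))[:237].repeat(1,0) if 0 else cv2.copyMakeBorder(cv2.resize(s[290:450,150:420],(400,237)),0,163,0,0,0)])
cv2.imwrite('pics/k.png',o)
E
```

```text
18.8167 [ 482.03833401 -223.44376174  200.65785533] [3.13960006e+00 2.35172951e-03 1.65767285e+00] [-0.56174587  0.84485906 -0.64170752]
T [[330.4, 419.7], [383.7, 421.2]] w 92.5 ang 4.99 u 238.6 v 461.3
B [[261.0, 418.5], [313.5, 420.7]] w 92.1 ang 3.96 u 240.1 v 583.0
A [[193.6, 417.3], [246.4, 418.9]] w 93.4 ang 4.7 u 240.0 v 701.1
```

View pics/k.png

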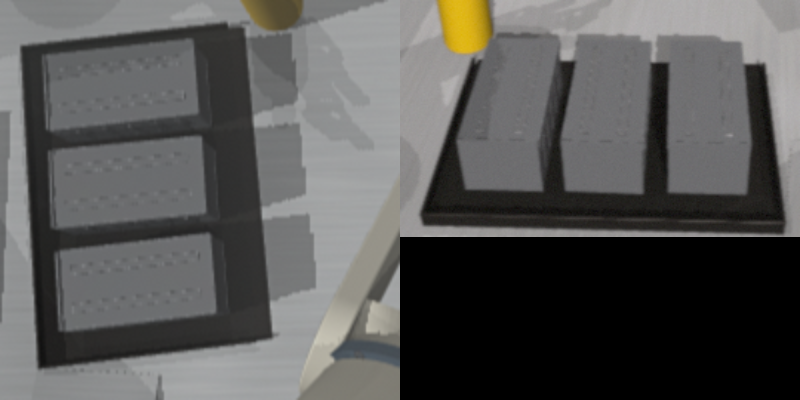

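The tin stands parallel and level in the third place, with even gaps and its lid shut. The other two tins have not moved.

```bash
python3 -c "
from rig import r
print(r.sign_off())"
```

```text
the job is handed in; nothing more can be done
None
```

The lid is shut and the tin stands in the free place on the sheet, level with its neighbours to about 2 mm, centred and parallel by the camera measurements; the other two tins and the bystanders were left undisturbed. I handed the job in at about 19 s, but sign-off returned no verdict.

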